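# Clamp a trail-sign board in the quick-release bench vise

### The job

Clamp the white sign board that stands loose in the bench vise, ready for its top edge to be sanded: hold the red quick-release lever down while you slide the front jaw gently up against the board, let the lever spring back, then turn the tommy bar clockwise to screw the jaw up. Turning the loose screw takes about 7 N at the bar's ball; stop when it takes about 11 N, which holds the board firmly (14 N would dent it), and let go. Keep the gripper off the board's fresh paint and leave everything else on the bench where it is.

Things in the scene. Friction and masses are not known exactly. Their poses are not given: they have to be found in the camera images.
- vise: quick-release bench vise bolted to the bench, blue iron, jaws lined with wood, 180 mm wide, tops 180 mm up. Origin: on the bench under the clamping face of the rear (fixed) jaw, mid-width; x = closing direction (from handle to rear jaw), z up, y along the jaws. Bed x -250 to 100, y -70 to 70, 28 high, feet to y +-108; steel ways on it, tops 40 mm up; rear jaw x 0 to 48, buttress to 95
- front_jaw: front jaw, 35 mm thick, pushed by the screw out of the carriage behind it (blue block 50 mm along x, 90 wide, top 155 mm up; about 12 mm of bare screw between). Origin at bench height under its clamping face, mid-width; axes as the vise. Carriage and jaw slide along x with some 5 N of friction while the lever is down; else a half-nut locks the carriage and only the screw moves the jaw
- front_face (a point): middle of the upper edge of the front jaw's clamping face, 180 mm above the bench
- rear_face (a point): middle of the upper edge of the rear jaw's clamping face, 180 mm above the bench; axes as the vise (x = closing direction)
- release_lever (a joint): angle of the red quick-release lever: about 0 when up (below 0.1 counts as up), 0.31 fully down; sprung, takes 12 to 14 N at mid-pad. Below about 0.2 the half-nut still bites, so hold it nearly fully down while sliding. Let up, the half-nut drops between rack pins 6 mm apart: the jaw may shift back a few mm, so up to about a turn of the screw can run free before it bites. It rides on the carriage
- lever_pad (a point): middle of the red lever's flat top (42 mm along x, 36 along y), mid-width, 173 mm above the bench when up, 11 mm lower when fully down. The lever pivots 37 mm towards +x, under a blue lug whose face, 21 mm towards +x from this point and 16 mm higher than the pad, is there to be pushed on. A finger nearer the pivot must press harder
- handle (a joint): angle of screw and tommy bar about the vise's x axis; grows as it tightens (clockwise seen from the handle end: the top of the bar goes to the vise's -y side); at 0 ball A is straight up. Endless, 8 mm of jaw travel a turn. Friction 0.5 N m (7 N at the ball); every 100 N of clamping adds 0.13 N m; once gripped, each 0.1 rad adds roughly 40 N. Stays where it is left
- bar_centre (a point): middle of the tommy bar, on the screw axis, 130 mm above the bench, 70 mm in front (-x) of the carriage; the steel bar, 12 mm thick, turns in the upright plane across the screw axis
- ball_a (a point): centre of the black ball (22 mm) at end A of the tommy bar, 70 mm from bar_centre
- ball_b (a point): centre of the black ball (22 mm) at end B, opposite A. A ball is best pushed round its arc with the closed fingertips, from behind or from above (a pinched ball slips slowly); change balls each half turn
- board: white sign board, about 22 mm thick (hand-planed, not exact), 300 mm long (its y), 175 mm high, standing on edge on the steel ways (top edge 215 mm above the bench), up to some 11 mm off the rear jaw; origin in the middle of its underside, axes about as the vise. Do not touch it with the gripper
- paint_can: gallon paint can, 166 mm wide, 190 mm high, origin under its centre; to be left alone
- lunch_tub: white food tub with red lid, 130 x 170 x 59 mm; to be left alone
- screwdriver: screwdriver lying on the bench; to be left alone
- flat_brush: brush lying on the bench; to be left alone
- glue: yellow glue bottle, 56 mm wide, 150 mm high; to be left alone
- tape_measure: yellow tape measure, 70 x 35 x 65 mm; to be left alone
- spare_board: another white sign board lying flat, 140 x 320 x 22 mm; to be left alone
- sanding_block: cork sanding block, 65 x 110 x 34 mm, lying on the bench behind the rear jaw; to be left alone

How it is judged:
By the outcome, as a careful person would: the job done as asked, in the order asked, and still so for the second after the job is handed in, with the robot touching nothing.
It also fails if it takes over 72 s, if anything falls off the work surface, if the arm or the gripper's body presses on something with over 40 N, if the wrist force passes 120 N, or if a joint passes its speed limit or range.

### The arm

A 6-joint arm with a two-finger parallel gripper is mounted at the origin on the work surface. World frame = base frame: x ahead of the robot, y to its left, z up, the work surface at z = 0. Lengths are in m, angles in degrees, forces in N, time in s.
With the tool pointing down it reaches from about 0.35 to 0.875 m from the base axis. Payload 4.2 kg.
Tool frame: the origin (TCP) lies at the very end of the fingers, on their centre line; the grasp point (between the pads) lies 19 mm behind it (r.grip_point_offset is the distance from the TCP to the grasp point, in m); z points along the fingers, y is the line along which they close (so a half turn about z gives the same grasp; the last joint's range is limited). The gripper opens to 87 mm and grips with 3 to 60 N. Pads are 19 mm wide; open, the fingers measure 117 mm over their backs; the gripper's body (75 mm by 190 mm) begins 51 mm behind the grasp point.
Start: joints at [-52.162, 22.042, 0.453, 0, -68.411, -14.817], TCP at [0.244, -0.575, 0.223] pointing down, gripper open.
Joint ranges: [-179.83, 179.83], [-69.29, 118.12], [-61.27, 80.66], [-181.25, 117.63], [-171.15, -9.14], [-177.46, 177.46]. Speed limits (degrees/s): [159.86, 159.86, 180, 180, 180, 180].

### API

Orientations are given as a 3x3 rotation matrix whose columns are the frame's x, y, z axes.
In Python, from station import r, cams gives the robot as it stands. The module is installed in compiled form; this text tells all that it offers.
- The arm moves only by the shell command python3 -m handwheel 'ROWS'. ROWS is JSON, a list that holds one entry, the list of rows, each a list of 7 numbers: the turn, a rotation vector about the tool's x, y, z in units of 6 degrees (1.0 is 6 degrees), then the shift along the tool's x, y, z in m, then the finger opening in m, from 0 to 0.087. In form: [[[ax, ay, az, x, y, z, jaw], ...]]. A call has 1 to 12 rows; each row shifts and turns the commanded pose from where the row before left it, along the tool's axes as they then stand; what a row does not reach is not made up. A row lasts 1/10 s, in which the tool goes at most 50 mm and 8.59 degrees, less where a joint would pass 70% of its speed; a pose out of reach is approached as far as the arm can. A call with a gripper value outside its range is refused whole. The fingers move at their own pace and stop on an object; the grip force is fixed at half the most. Time passes only in rows, so rows that do not move let the fingers close. It gives the time, the measured TCP pose, the force, the opening and the grip force at its end, in the units of the state.
- r.sense(): the state, without advancing time (a new reading comes with each control period).
- cams.capture(name): name is "scene" or "top"; returns the picture (400x640x3 uint8, red, green, blue); there is no depth.
- cams.get_calibration(name): a dict with "camera_matrix" (3x3 intrinsics, pixels), "rvec" (rotation vector, rad) and "tvec" (3), from world to camera coordinates, as OpenCV has them. Camera axes: x right, y down, z forward; pixel columns grow to the right and rows downward; lengths in m; the calibration is good to about 2 mm. A picture is of the moment at which its call begins. get_calibration takes no time and is no camera call.
- r.finish_job(): hands the job in; it is judged then, once.
The state is a dict: "time_s": time; "joints": joint angles; "joint_velocities": joint speeds; "effort": joint torques, N m; "tcp_pos": TCP position; "ee_rot": TCP orientation; "wrist_force": force on the tool from outside, world axes, zero at the start; "moment": the same for the moment, N m; "gripper_width": opening from 0.0 (shut) to 1.0 (fully open); "gripper_force": force on a finger pad.
Only numpy, scipy, OpenCV 4.12 (cv2) and the standard library are available. Lean on these libraries where they do the work, as an engineer would, in place of code of your own. Each camera call takes 0.05 s, during which the arm holds its last target. There are 200 camera calls.

## Working session

There is one attempt and no reset: what is moved stays moved. The work goes in short steps, Python scripts to look and compute and a shell command to move; the robot and the scene stay as the last step left them, time stands still between calls to the robot, and variables do not carry over. Pictures are saved under pics/ and viewed, at most 10 in all, crops included, and the job is handed in when it is done.

```bash
mkdir -p pics; python3 - <<'E'
from station import r,cams
import cv2,numpy as np
for n in("scene","top"):
    im=cams.capture(n); cv2.imwrite(f"pics/{n}0.png",im[:,:,::-1])
    c=cams.get_calibration(n);R=cv2.Rodrigues(np.array(c["rvec"],float))[0]
    print(n,np.round(c["camera_matrix"],1).tolist(),"pos",np.round(-R.T@np.array(c["tvec"]).ravel(),3),"axes",np.round(R,2).tolist())
s=r.sense();print(s["tcp_pos"],np.round(s["ee_rot"],3).tolist(),s["wrist_force"],s["time_s"],s["gripper_width"])
E
```

```text
scene [[436.3, 0.0, 321.5], [0.0, 436.3, 196.7], [0.0, 0.0, 1.0]] pos [ 1.041 -0.439  1.36 ] axes [[0.59, 0.8, -0.0], [0.69, -0.51, -0.52], [-0.42, 0.31, -0.85]]
top [[476.8, 0.0, 324.3], [0.0, 476.8, 196.7], [0.0, 0.0, 1.0]] pos [ 2.860e-01 -1.000e-03  1.571e+00] axes [[-0.0, -1.0, 0.0], [-0.99, 0.0, -0.12], [0.12, -0.0, -0.99]]
[ 0.24422429 -0.57470842  0.22158192] [[-0.92, -0.391, -0.001], [-0.391, 0.92, 0.002], [0.0, 0.002, -1.0]] [ 0.38700439 -0.09340974  0.77847737] 0.1 0.9984895129796881
```

View pics/scene0.png

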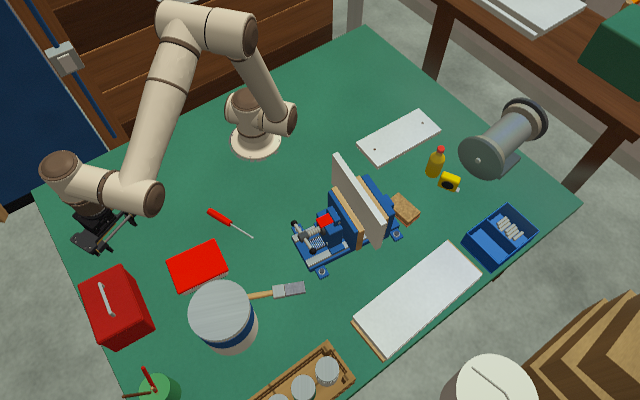

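View pics/top0.png

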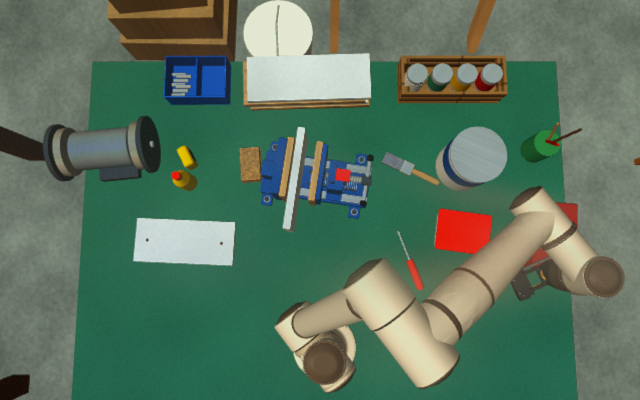

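Scene and top show the vise (top ~ (320,175)): red lever at top (343,176), handle balls near (370,157) and (364,205), and the board at (295,180). The closing direction is roughly world +y. Now the close-ups.

```bash
python3 - <<'E'
import cv2,numpy as np
a=cv2.imread("pics/scene0.png")[140:290,280:430];b=cv2.imread("pics/top0.png")[120:240,240:390]
a=cv2.resize(a,None,fx=4,fy=4,interpolation=cv2.INTER_CUBIC)
b=cv2.resize(b,None,fx=5,fy=5,interpolation=cv2.INTER_CUBIC)
cv2.imwrite("pics/sc1.png",a);cv2.imwrite("pics/tp1.png",b)
E
```

```text
(no output)
```

View pics/sc1.png

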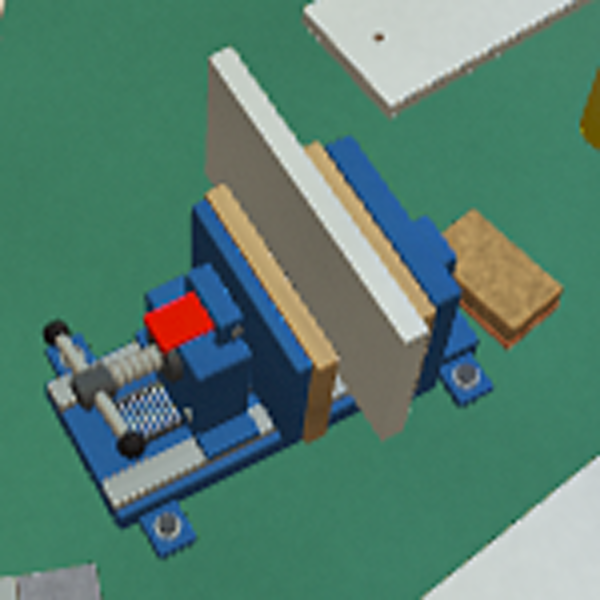

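View pics/tp1.png

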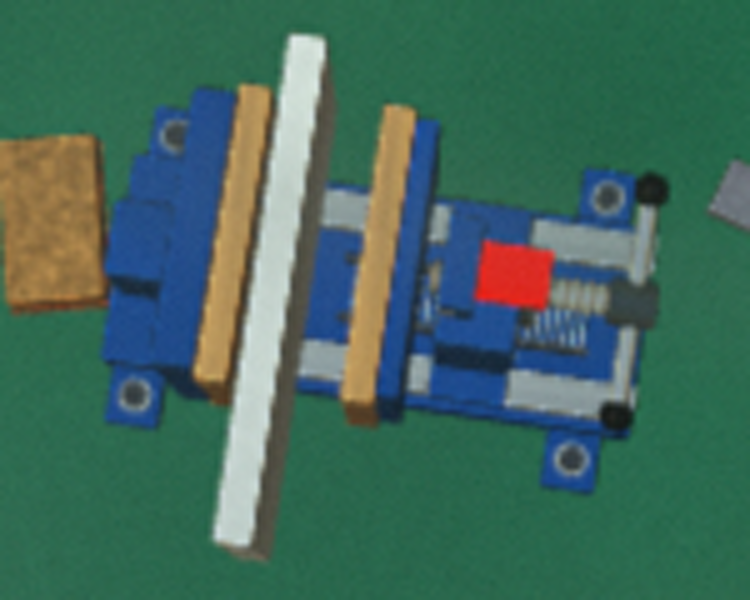

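Crops: red pad at top (514,274) and scene (180,322). Balls are at top (652,189) and (616,415), and at scene (131,443) and (57,333). The front jaw's wood edge runs from top (386,105) to (344,402). The gap between jaw and board is open, and the board leans near the rear jaw.

```bash
cat > h.py <<'E'
import cv2,numpy as np
from station import r,cams
C={}
for n in("scene","top"):
    c=cams.get_calibration(n);K=np.array(c["camera_matrix"],float);rv=np.array(c["rvec"],float).reshape(3,1);t=np.array(c["tvec"],float).reshape(3,1)
    R=cv2.Rodrigues(rv)[0];C[n]=(K,R,t,-R.T@t)
def tri(ps,pt):
    P=[C[n][0]@np.hstack(C[n][1:3]) for n in("scene","top")]
    X=cv2.triangulatePoints(P[0],P[1],np.array(ps,float).reshape(2,1),np.array(pt,float).reshape(2,1)).ravel();return X[:3]/X[3]
def plane(n,p,z):
    K,R,t,o=C[n];d=R.T@np.linalg.solve(K,np.array([p[0],p[1],1.]));o=o.ravel();return o+d*(z-o[2])/d[2]
def red(im,box):
    x0,y0,x1,y1=box;h=cv2.cvtColor(im,cv2.COLOR_RGB2HSV)
    m=(((h[...,0]<6)|(h[...,0]>174))&(h[...,1]>180)&(h[...,2]>120)).astype(np.uint8);k=np.zeros_like(m);k[y0:y1,x0:x1]=1;m*=k
    M=cv2.moments(m,True);return np.array([M["m10"]/M["m00"],M["m01"]/M["m00"]]),M["m00"]
cs=lambda p:(280+(p[0]+.5)/4-.5,140+(p[1]+.5)/4-.5)
ct=lambda p:(240+(p[0]+.5)/5-.5,120+(p[1]+.5)/5-.5)
E
python3 - <<'E'
from h import *
np.set_printoptions(precision=4,suppress=True)
s=cv2.imread("pics/scene0.png")[...,::-1].copy();t=cv2.imread("pics/top0.png")[...,::-1].copy()
a,na=red(s,(310,205,340,235));b,nb=red(t,(325,160,360,190));print("pad",tri(a,b),na,nb,plane("top",b,.173),plane("scene",a,.173))
for n,p,q in[("ballfar",(131,443),(652,189)),("ballnear",(57,333),(616,415)),("hub",(96,384),(633,304)),
 ("fj far",(335,360),(386,106)),("fj near",(228,184),(344,402)),("rj far",(434,318),(238,88)),("rj near",(318,142),(197,383)),
 ("bd far in",(425,325),(290,37)),("bd far front",(410,341),(325,39)),("bd near front",(210,60),(249,546)),("bd near rear",(234,47),(214,541))]:
    print(n,tri(cs(p),ct(q)))
E
```

```text
pad [ 0.5282 -0.0547  0.1736] 145.0 155.0 [ 0.528  -0.0551  0.173 ] [ 0.5281 -0.0541  0.173 ]
ballfar [ 0.5835 -0.1394  0.1588]
ballnear [ 0.4517 -0.1196  0.1128]
hub [ 0.5175 -0.1279  0.1368]
fj far [0.6289 0.0201 0.1812]
fj near [0.453  0.0476 0.1816]
rj far [0.6426 0.1092 0.1705]
rj near [0.4641 0.1333 0.1797]
bd far in [0.6601 0.0756 0.2221]
bd far front [0.6612 0.0573 0.2184]
bd near front [0.3655 0.0985 0.2134]
bd near rear [0.3687 0.119  0.218 ]
```

```bash
cat >> h.py <<'E'
XV=np.array([.150,.9887,0]);XV/=np.linalg.norm(XV);ZV=np.array([0,0,1.]);YV=np.cross(ZV,XV)
PAD=np.array([.5282,-.0547,.1736])
def to(target):
    s=r.sense();R=np.array(s["ee_rot"]);W=np.column_stack([-XV,YV,-ZV])
    print("t",round(s["time_s"],2),"tcp",np.round(s["tcp_pos"],4),"F vise",np.round(np.array([XV,YV,ZV])@s["wrist_force"],1))
    print("tool shift",np.round(R.T@(np.array(target)-s["tcp_pos"]),4),"turn units",np.round(np.degrees(cv2.Rodrigues(R.T@W)[0].ravel())/6,3))
E
python3 -m handwheel '[[[0,0,-1.2,0,0,-0.01,0],[0,0,-1.2,0,0,-0.01,0],[0,0,-1.2,0,0,-0.01,0],[0,0,-1.2,0,0,-0.01,0],[0,0,-1.2,0,0,-0.01,0],[0,0,-1.2,0,0,-0.01,0],[0,0,-1.2,0,0,-0.01,0],[0,0,-1.2,0,0,-0.01,0]]]'
python3 -c "
from h import *
to(PAD+.008*XV+[0,0,.1])"
```

```text
time_s: 0.9
tcp_pos: [0.2443, -0.5749, 0.3023]
ee_rot: [[-0.158, -0.987, -0.001], [-0.987, 0.158, 0.001], [-0.001, 0.001, -1.0]]
wrist_force: [0.4, -0.8, -0.3]
gripper_width: 0.354
gripper_force: 0.0
t 0.9 tcp [ 0.2443 -0.5749  0.3023] F vise [-0.7 -0.5 -0.3]
tool shift [-0.5665 -0.1981  0.0292] turn units [ 0.007  0.011 -0.077]
```

```bash
python3 -m handwheel '[[[0,0,0,-0.03,-0.0105,0,0],[0,0,0,-0.047,-0.0165,0,0],[0,0,0,-0.047,-0.0165,0,0],[0,0,0,-0.047,-0.0165,0,0],[0,0,0,-0.047,-0.0165,0,0],[0,0,0,-0.047,-0.0165,0,0],[0,0,0,-0.047,-0.0165,0,0],[0,0,0,-0.047,-0.0165,0,0],[0,0,0,-0.047,-0.0165,0,0],[0,0,0,-0.047,-0.0165,0,0],[0,0,0,-0.047,-0.0165,0,0],[0,0,-0.07,-0.03,-0.01,0,0]]]'
python3 -c "
from h import *
to(PAD+.006*XV+[0,0,.008])"
```

```text
time_s: 2.1
tcp_pos: [0.5147, -0.0796, 0.302]
ee_rot: [[-0.153, -0.988, -0.001], [-0.988, 0.153, 0.0], [-0.0, 0.001, -1.0]]
wrist_force: [-0.2, -1.1, -0.0]
gripper_width: 0.007
gripper_force: 0.0
t 2.1 tcp [ 0.5147 -0.0796  0.302 ] F vise [-1.1  0.  -0. ]
tool shift [-0.0327 -0.0096  0.1204] turn units [ 0.006  0.002 -0.031]
```

```bash
python3 -m handwheel '[[[0,0,-0.03,-0.016,-0.005,0.03,0],[0,0,0,-0.015,-0.0046,0.03,0],[0,0,0,0,0,0.03,0],[0,0,0,0,0,0.02,0],[0,0,0,0,0,0.007,0],[0,0,0,0,0,0,0]]]'
python3 - <<'E'
from h import *
s=r.sense();print(s["time_s"],s["tcp_pos"],s["wrist_force"])
a=cv2.resize(cams.capture("scene")[140:290,255:405,::-1],None,fx=4,fy=4,interpolation=3)
b=cv2.resize(cams.capture("top")[120:240,290:410,::-1],None,fx=3,fy=3,interpolation=3)
im=np.zeros((600,800,3),np.uint8);im[:600,:600][:]=a;im[:200,600:]=cv2.resize(b,(200,200));cv2.imwrite("pics/a2.png",im)
E
```

```text
time_s: 2.7
tcp_pos: [0.5275, -0.0535, 0.1846]
ee_rot: [[-0.153, -0.988, -0.002], [-0.988, 0.153, -0.0], [0.001, 0.002, -1.0]]
wrist_force: [-0.2, 0.5, 0.9]
gripper_width: 0.003
gripper_force: 0.0
2.7 [ 0.52753622 -0.05348317  0.18464353] [-0.22892509  0.53929459  0.88417893]
```

View pics/a2.png

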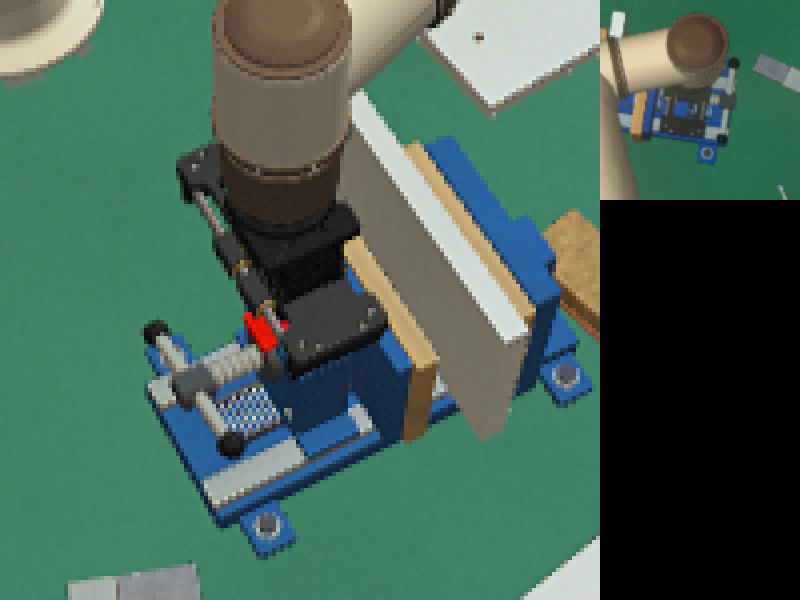

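The gripper stands over the pad, clear of the jaw and board. I'll tilt 18° to match the pressed lever's slope and press down.

```bash
cat >> h.py <<'E'
def st():
    s=r.sense();R=np.array(s["ee_rot"]);V=np.array([XV,YV,ZV])
    print("t",round(s["time_s"],2),"rel pad0 mm (vise)",np.round(V@(s["tcp_pos"]-PAD)*1e3,1),"F vise",np.round(V@s["wrist_force"],1),"tilt",round(np.degrees(np.arcsin(R[:,2]@XV)),1))
E
python3 -m handwheel '[[[0,-1,0,-0.004,-0.001,0,0],[0,-1,0,0,0,0,0],[0,-1,0,0,0,0,0],[0,0,0,0.0018,0,0.0057,0],[0,0,0,0.0009,0,0.0029,0],[0,0,0,0.0009,0,0.0029,0],[0,0,0,0.0006,0,0.0019,0],[0,0,0,0,0,0,0]]]' | grep -v x; python3 -c "from h import *;st()"
```

```text
time_s: 3.6
tcp_pos: [0.5301, -0.0501, 0.174]
ee_rot: [[-0.141, -0.989, 0.048], [-0.942, 0.149, 0.302], [-0.305, -0.003, -0.952]]
wrist_force: [-3.2, -4.4, 11.2]
gripper_width: 0.003
gripper_force: 5.7
t 3.6 rel pad0 mm (vise) [ 4.8 -1.2  0.4] F vise [-4.8  2.5 11.2] tilt 17.8
```

```bash
python3 -m handwheel '[[[0,0,0,0.0006,0,0.0019,0],[0,0,0,0.0006,0,0.0019,0],[0,0,0,0.0006,0,0.0019,0],[0,0,0,0,0,0,0]]]' | grep time; python3 -c "from h import *;st()"
```

```text
time_s: 4.0
t 4.0 rel pad0 mm (vise) [ 5.  -1.2 -5.4] F vise [-4.3  3.  11. ] tilt 17.8
```

```bash
python3 -m handwheel '[[[0,0,0,0.0006,0,0.0019,0],[0,0,0,0.0006,0,0.0019,0],[0,0,0,0,0,0,0]]]' | grep time; python3 -c "from h import *;st()"
python3 -m handwheel '[[[0,0,0,0.0003,0,0.001,0],[0,0,0,0.0003,0,0.001,0],[0,0,0,0,0,0,0]]]' | grep time; python3 -c "from h import *;st()"
```

```text
time_s: 4.3
t 4.3 rel pad0 mm (vise) [ 5.6 -1.1 -9.2] F vise [-3.3  4.1 12.1] tilt 17.9
time_s: 4.6
t 4.6 rel pad0 mm (vise) [  5.8  -1.2 -10.2] F vise [-2.5  4.8 15.8] tilt 17.9
```

```bash
python3 -m handwheel '[[[0,0,0,-0.0019,0,0.0006,0],[0,0,0,-0.0019,0,0.0006,0],[0,0,0,-0.0019,0,0.0006,0],[0,0,0,-0.0019,0,0.0006,0],[0,0,0,-0.0019,0,0.0006,0]]]' | grep time; python3 - <<'E'
from h import *
st()
s=cams.capture("scene");a,n=red(s,(310,195,360,240));print(a,n,plane("scene",a,.165))
E
```

```text
time_s: 5.1
t 5.1 rel pad0 mm (vise) [ 15.   -1.1 -10.2] F vise [-5.9  4.8 15.8] tilt 17.8Traceback (most recent call last):
  File "<stdin>", line 3, in <module>
  File "h.py", line 15, in red
    M=cv2.moments(m,True);return np.array([M["m10"]/M["m00"],M["m01"]/M["m00"]]),M["m00"]
                                           ~~~~~~~~^~~~~~~~~
ZeroDivisionError: float division by zero
```

```bash
python3 -m handwheel '[[[0,0,0,-0.0028,0,0.0009,0],[0,0,0,-0.0028,0,0.0009,0],[0,0,0,-0.0028,0,0.0009,0],[0,0,0,-0.0028,0,0.0009,0],[0,0,0,-0.0028,0,0.0009,0],[0,0,0,-0.0028,0,0.0009,0]]]' | grep time; python3 - <<'E'
from h import *
st()
s=cams.capture("scene");cv2.imwrite("pics/a3.png",cv2.resize(s[140:290,280:430,::-1],None,fx=4,fy=4,interpolation=3))
E
```

```text
time_s: 5.75
t 5.75 rel pad0 mm (vise) [ 32.7  -1.1 -10.2] F vise [-4.9  5.7 16.6] tilt 17.8
```

View pics/a3.png

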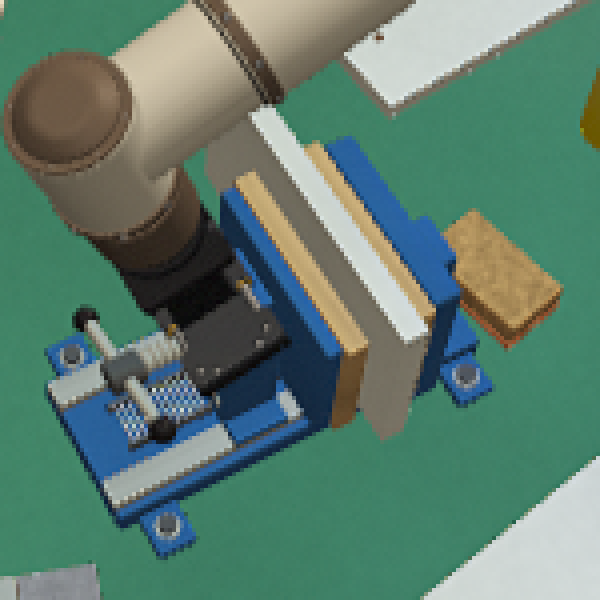

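The jaw and carriage moved about 27 mm, with the handle hub now at (125,370) and the jaw's wood top at (300,265). A gap of about 12 mm to the board remains.

```bash
python3 -m handwheel '[[[0,0,0,-0.0019,0,0.0006,0],[0,0,0,-0.0019,0,0.0006,0],[0,0,0,-0.0019,0,0.0006,0],[0,0,0,-0.0019,0,0.0006,0],[0,0,0,-0.0019,0,0.0006,0]]]' | grep time; python3 -c "from h import *;st()"
python3 -m handwheel '[[[0,0,0,-0.0019,0,0.0006,0],[0,0,0,-0.0019,0,0.0006,0]]]' | grep time; python3 -c "from h import *;st()"
python3 -m handwheel '[[[0,0,0,-0.0019,0,0.0006,0],[0,0,0,0,0,0,0]]]' | grep time; python3 -c "from h import *;st()"
```

```text
time_s: 6.3
t 6.3 rel pad0 mm (vise) [ 42.4  -1.1 -10.2] F vise [-8.   4.9 15.6] tilt 17.8
time_s: 6.5
t 6.5 rel pad0 mm (vise) [ 45.8  -1.  -10.2] F vise [-9.2  5.  16. ] tilt 17.7
time_s: 6.7
t 6.7 rel pad0 mm (vise) [ 48.2  -1.  -10.2] F vise [-6.1  5.  14.9] tilt 17.8
```

```bash
for i in 1; do python3 -m handwheel '[[[0,0,0,-0.00095,0,0.0003,0],[0,0,0,-0.00095,0,0.0003,0]]]' | grep time; python3 -c "from h import *;st()"
python3 -m handwheel '[[[0,0,0,-0.00095,0,0.0003,0],[0,0,0,-0.00095,0,0.0003,0]]]' | grep time; python3 -c "from h import *;st()"
python3 -m handwheel '[[[0,0,0,-0.00095,0,0.0003,0],[0,0,0,-0.00095,0,0.0003,0]]]' | grep time; python3 -c "from h import *;st()"; done
```

```text
time_s: 6.9
t 6.9 rel pad0 mm (vise) [ 49.7  -1.  -10.2] F vise [-8.6  4.  15.6] tilt 17.7
time_s: 7.1
t 7.1 rel pad0 mm (vise) [ 50.6  -1.  -10.2] F vise [-13.    4.9  16.1] tilt 17.6
time_s: 7.3
t 7.3 rel pad0 mm (vise) [ 50.8  -1.  -10.3] F vise [-18.8   4.   15.8] tilt 17.4
```

Jaw stalled with the board against the rear jaw (resistance went from 6 N up to 19 N). I'll ease the push and lift to let the lever up.

```bash
python3 -m handwheel '[[[0,0,0,0.0015,0,-0.0005,0],[0,0,0,-0.0012,0,-0.0038,0],[0,0,0,-0.0012,0,-0.0038,0],[0,0,0,-0.0012,0,-0.0038,0],[0,0,0,0,0,-0.004,0],[0,0,0,0,0,-0.02,0],[0,1,0,0,0,-0.03,0],[0,1,0,0,0,-0.03,0],[0,1,0,0.02,0,-0.02,0],[0,0,0,0.03,0,0,0],[0,0,0,0.03,0,0,0],[0,0,0,0,0,0,0]]]' | grep time; python3 - <<'E'
from h import *
st()
s=cams.capture("scene");t=cams.capture("top")
im=np.zeros((600,800,3),np.uint8);im[:,:600]=cv2.resize(s[140:290,280:430,::-1],(600,600),interpolation=3);im[:240,600:]=cv2.resize(t[130:226,290:370,::-1],(200,240));cv2.imwrite("pics/a4.png",im)
a,n=red(s,(310,195,360,240));print(a,n,XV@(plane("scene",a,.173)-PAD))
E
```

```text
time_s: 8.5
t 8.5 rel pad0 mm (vise) [-52.2  -0.1  96.4] F vise [-0.7  0.1  0.6] tilt -0.0
[338.45454545 214.53535354] 99.0 0.04930390235007566
```

View pics/a4.png

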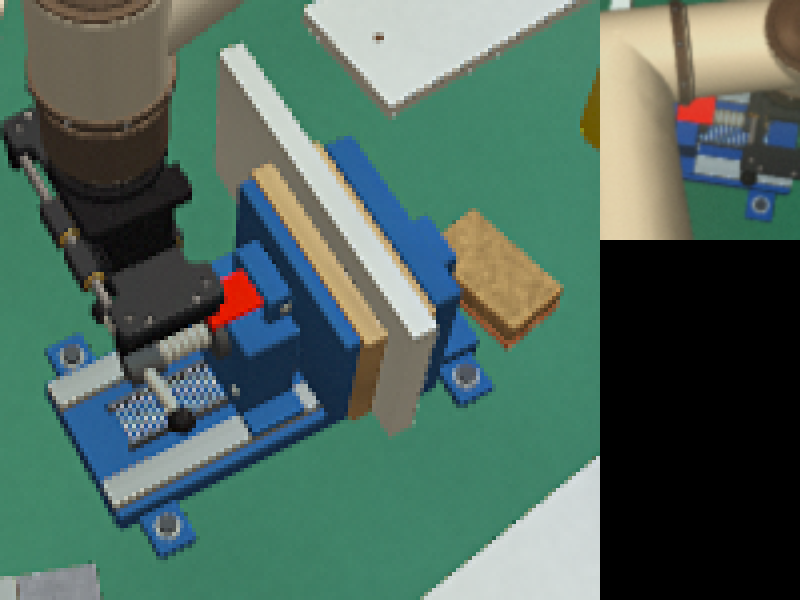

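```bash
cat >>h.py <<'E'
V=np.array([XV,YV,ZV])
E
python3 - <<'E'
from h import *
for z in(.153,.159):
  a=plane("scene",cs((131,443)),z);b=plane("scene",cs((181,419)),z);print(V@(a-PAD),V@(b-PAD))
c=(np.array([.5835,-.1394,.1588])+[.4517,-.1196,.1128])/2;print("c0",V@(c-PAD))
print("hub",V@(np.array([.5175,-.1279,.1368])-PAD))
E
```

```text
[-0.07417602 -0.06508679 -0.0206    ] [-0.03150082 -0.06517514 -0.0206    ]
[-0.07531098 -0.06756831 -0.0146    ] [-0.03284784 -0.06765622 -0.0146    ]
c0 [-0.07554371 -0.00073977 -0.0378    ]
hub [-0.07397682 -0.0004009  -0.0368    ]
```

Lever is up again and released, and the carriage has moved 42.6 mm. The far ball is at crop (181,419), at α≈19° above horizontal. I'll push it down from above.

```bash
cat >>h.py <<'E'
AX=PAD+V.T@np.array([-.0325,-.0005,-.0436])
def ht():
    s=r.sense();R=V@np.array(s["ee_rot"]);p=V@(s["tcp_pos"]-AX);F=V@s["wrist_force"];z=R[:,2]
    b=p+.011*z                       # ball centre if pushed by the flat tip
    th=np.degrees(np.arctan2(-b[1],b[2]))
    tau=-(b[1]*F[2]-b[2]*F[1])       # on tool; push on ball is -F, + = tightening is about +x
    print("t",round(s["time_s"],2),"tcp-axis mm",np.round(p*1e3,1),"F",np.round(F,1),"tilt in",round(np.degrees(np.arctan2(z[1],-z[2])),1),"theta",round(th,1),"rad",round(np.hypot(b[1],b[2])*1e3,1),"N at ball",round(tau/.07,1))
E
python3 -m handwheel '[[[0,0,0,-0.010,-0.033,0,0],[0,0,0,-0.009,-0.033,0.02,0],[0,0,0,0,0,0.035,0],[0,0,0,0,0,0.035,0],[0,0,0,0,0,0.006,0],[0,0,0,0,0,0,0]]]' | grep time; python3 -c "from h import *;ht()"
```

```text
time_s: 9.2
t 9.2 tcp-axis mm [  0.6 -65.8  43.5] F [-0.5 -0.3  1.4] tilt in 0.1 theta 63.7 rad 73.4 N at ball 1.2
```

```bash
python3 -m handwheel '[[[0,0,0,0,0,0.004,0],[0,0,0,0,0,0.004,0],[0,0,0,0,0,0.004,0],[0,0,0,0,0,0.004,0],[0,0,0,0,0,0.004,0],[0,0,0,0,0,0.004,0]]]' | grep time; python3 -c "from h import *;ht()"
```

```text
time_s: 9.8
t 9.8 tcp-axis mm [  0.2 -69.9  23.9] F [ 0.5 -3.1  8.4] tilt in -0.6 theta 79.6 rad 71.2 N at ball 7.9
```

```bash
python3 -m handwheel '[[[0,0,0,0,0,0.004,0],[0,0,0,0,0,0.004,0],[0,0,0,0,0,0.004,0],[-0.7,0,0,0,-0.0006,0.005,0],[-0.7,0,0,0,-0.0006,0.005,0],[-0.7,0,0,0,-0.0006,0.005,0],[-0.7,0,0,0,-0.0006,0.005,0]]]' | grep time; python3 -c "from h import *;ht()"
```

```text
time_s: 10.5
t 10.5 tcp-axis mm [  0.5 -70.3  -8.7] F [ 1.4 -3.   7.7] tilt in 16.3 theta 106.0 rad 69.9 N at ball 8.2
```

```bash
python3 -m handwheel '[[[-0.7,0,0,0,-0.0006,0.005,0],[-0.7,0,0,0,-0.0006,0.005,0],[-0.7,0,0,0,-0.0006,0.005,0],[-0.7,0,0,0,-0.0006,0.005,0]]]' | grep time; python3 -c "from h import *;ht()"
python3 -m handwheel '[[[-0.7,0,0,0,-0.0006,0.005,0],[-0.7,0,0,0,-0.0006,0.005,0],[-0.7,0,0,0,-0.0006,0.005,0],[-0.7,0,0,0,-0.0006,0.005,0]]]' | grep time; python3 -c "from h import *;ht()"
```

```text
time_s: 10.9
t 10.9 tcp-axis mm [  0.8 -64.5 -29.3] F [ 4.8 -6.2  4.5] tilt in 33.1 theta 123.4 rad 70.0 N at ball 7.2
time_s: 11.3
t 11.3 tcp-axis mm [  1.1 -52.8 -47.4] F [ 4.6 -7.8  2.8] tilt in 50.0 theta 140.8 rad 70.3 N at ball 7.9
```

```bash
python3 -m handwheel '[[[-0.7,0,0,0,-0.0006,0.005,0],[-0.7,0,0,0,-0.0006,0.005,0]]]' | grep time; python3 -c "from h import *;ht()"
python3 -m handwheel '[[[0,0,0,0,-0.01,-0.02,0],[1.2,0,0,0,-0.01,-0.03,0],[1.2,0,0,0,-0.01,-0.04,0],[1.2,0,0,0,0,-0.04,0],[1.2,0,0,0,0,-0.04,0],[1.2,0,0,0,0.01,-0.03,0],[1.2,0,0,0,0.02,0,0],[1.2,0,0,0,0.03,0,0],[1.2,0,0,0,0.03,0,0],[0,0,0,0,0,0,0]]]' | grep time
python3 - <<'E'
from h import *
ht()
s=cams.capture("scene");cv2.imwrite("pics/a5.png",cv2.resize(s[140:290,280:430,::-1],None,fx=4,fy=4,interpolation=3))
E
```

```text
time_s: 11.5
t 11.5 tcp-axis mm [  1.1 -45.1 -54.9] F [ 4.6 -7.6  2.2] tilt in 58.4 theta 149.5 rad 70.4 N at ball 7.7
time_s: 12.5
t 12.5 tcp-axis mm [  -2.  -101.9   80.8] F [-0.2 -0.9 -0.3] tilt in 1.9 theta 55.5 rad 123.2 N at ball -1.4
```

View pics/a5.png

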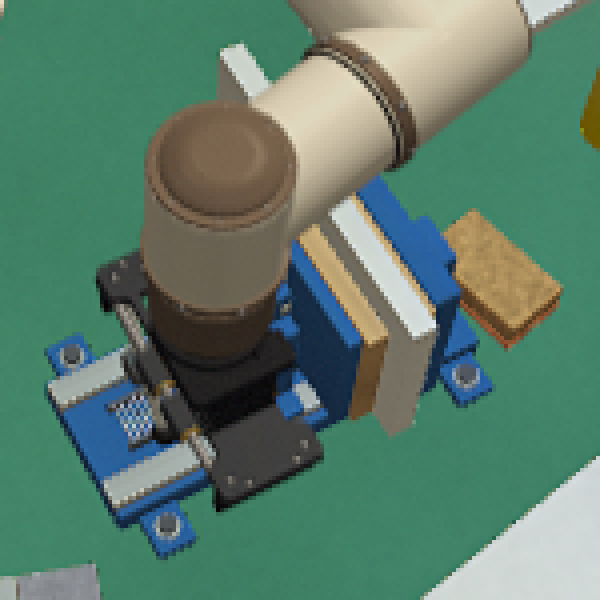

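```bash
python3 -m handwheel '[[[0,0,0,0,0,-0.02,0],[0,0,0,0,0.047,0,0],[0,0,0,0,0.047,0,0],[0,0,0,0,0.047,0,0],[0,0,0,0,0.047,0,0],[1.3,0,0,0,0,0,0],[1.3,0,0,0,0,0,0],[1.3,0,0,0,0,0,0],[1.3,0,0,0,0,0,0],[0,0,0,0,0,0,0]]]' | grep time
python3 - <<'E'
from h import *
ht()
t=np.radians(-30.5);er=np.array([0,-np.sin(t),np.cos(t)]);et=np.array([0,-np.cos(t),-np.sin(t)])
s=r.sense();p=V@(s["tcp_pos"]-AX);R=V@np.array(s["ee_rot"]);q=.061*er-.034*et;print(np.round(R.T@(q-p),4),q)
s=cams.capture("scene");cv2.imwrite("pics/a6.png",cv2.resize(s[140:290,280:430,::-1],None,fx=4,fy=4,interpolation=3))
E
```

```text
time_s: 13.55
t 13.55 tcp-axis mm [ -5.8  77.7 101.5] F [-1.7  0.5 -1.8] tilt in -28.3 theta -38.3 rad 117.0 N at ball 2.5
[-0.0067  0.016   0.0665] [0.         0.06025523 0.03530307]
```

View pics/a6.png

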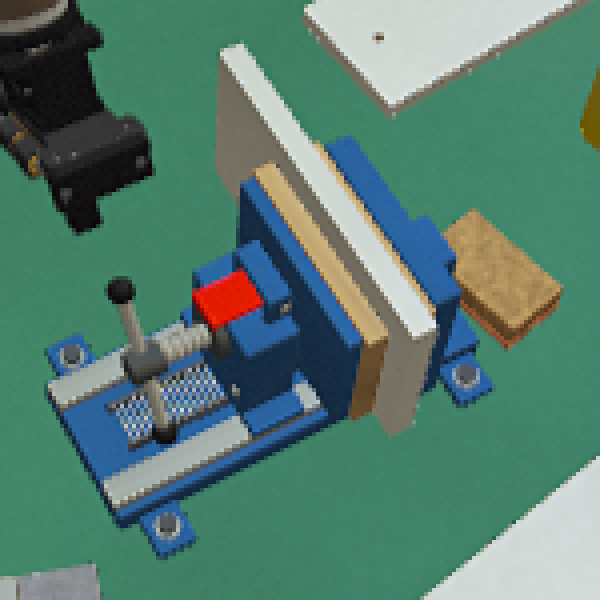

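The bar is now near upright, with ball B at crop (120,290) and ball A at (165,434). I'll check its angle on the bar plane.

```bash
python3 - <<'E'
from h import *
K,R,t,o=C["scene"]
for p in((120,290),(165,434),(142,362)):
    d=R.T@np.linalg.solve(K,np.append(cs(p),1));o=o.ravel();k=XV@(AX-o)/(XV@d);q=V@(o+k*d-AX);print(np.round(q*1e3,1),np.degrees(np.arctan2(-q[1],q[2])))
E
python3 -m handwheel '[[[0,0,0,-0.004,0.016,0,0],[0,0,0,-0.002,0,0.033,0],[0,0,0,-0.0005,0,0.033,0],[0,0,0,0,0,0,0]]]' | grep time; python3 -c "from h import *;ht()"
```

```text
[ 0.  32.7 70.6] -24.86840376059812
[  0.  -39.8 -50.8] 141.90268231402172
[ 0.  -1.7  9.9] 9.775235657874834
time_s: 14.0
t 14.0 tcp-axis mm [ 1.3 49.5 58.2] F [ 2.5 13.   8.8] tilt in -29.6 theta -42.2 rad 65.7 N at ball 3.5
```

```bash
python3 -m handwheel '[[[0,0,0,0,0.005,-0.02,0],[0,0,0,0,0.015,-0.01,0],[0,0,0,0,0,0,0]]]' | grep time; python3 - <<'E'
from h import *
ht();print(np.round(r.sense()["joints"],1))
s=cams.capture("scene");cv2.imwrite("pics/a7.png",cv2.resize(s[140:290,280:430,::-1],None,fx=4,fy=4,interpolation=3))
E
```

```text
time_s: 14.3
t 14.3 tcp-axis mm [ 2.9 84.4 73.4] F [-0.2 -0.2  0.3] tilt in -29.4 theta -51.1 rad 101.5 N at ball -0.5
[ 15.1  -8.8 -57.7  41.5 -18.5 -61.4]
```

View pics/a7.png

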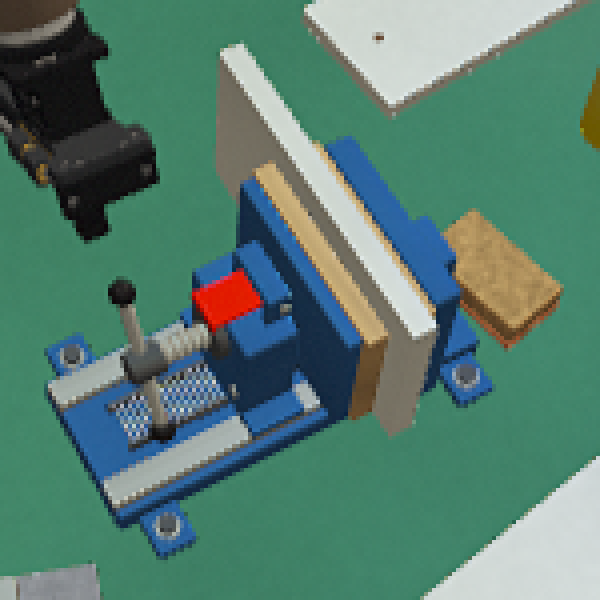

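Ball B barely moved and is at (122,292), θ≈−27°. The gripper backed off clear. The arm was near its j3/j5 limits at that tilt, so I'll use a more upright tool.

```bash
python3 -m handwheel '[[[-1.2,0,0,0,0,0,0],[-1.2,0,0,0,0,0,0],[-1.2,0,0,0,0,0,0],[0,0,0,0,0,0,0]]]' | grep time; python3 - <<'E'
from h import *
ht();print(np.round(r.sense()["joints"],1))
s=r.sense();p=V@(s["tcp_pos"]-AX);R=V@np.array(s["ee_rot"]);print(np.round(R.T@(np.array([0,.066,.052])-p),4))
E
```

```text
time_s: 14.75
t 14.75 tcp-axis mm [-3.2 75.3 75.5] F [-0.8 -0.4 -0.1] tilt in -11.8 theta -48.4 rad 97.6 N at ball -0.3
[ 14.7  -0.1 -34.7   8.4 -45.4 -30. ]
[-0.0039 -0.0042  0.0249]
```

```bash
python3 -m handwheel '[[[0,0,0,-0.002,-0.002,0.013,0],[0,0,0,-0.002,-0.002,0.012,0],[0,0,0,0,0,0,0],[0,0,0,0,0,0,0]]]' | grep time; python3 -c "from h import *;ht()"
python3 -m handwheel '[[[-0.7,0,0,0,-0.0049,-0.0037,0],[-0.7,0,0,0,-0.0049,-0.0037,0],[-0.7,0,0,0,-0.0049,-0.0037,0]]]' | grep time; python3 -c "from h import *;ht()"
```

```text
time_s: 15.15
t 15.15 tcp-axis mm [-2.9 72.9 49. ] F [-0.1 -0.2 -0.4] tilt in -11.6 theta -61.6 rad 80.4 N at ball 0.3
time_s: 15.45
t 15.45 tcp-axis mm [-2.6 59.7 63.4] F [-0.3 -0.3 -0. ] tilt in 1.0 theta -48.8 rad 79.6 N at ball -0.2
```

```bash
python3 -m handwheel '[[[0,0,0,0,0,0.009,0],[0,0,0,0,-0.004,0,0],[-0.5,0,0,0,-0.004,-0.002,0],[-0.5,0,0,0,-0.004,-0.002,0]]]' | grep time; python3 -c "from h import *;ht()"
python3 -m handwheel '[[[-0.6,0,0,0,-0.0042,-0.0025,0],[-0.6,0,0,0,-0.0042,-0.0025,0],[-0.6,0,0,0,-0.0042,-0.0022,0]]]' | grep time; python3 -c "from h import *;ht()"
```

```text
time_s: 15.85
t 15.85 tcp-axis mm [-3.8 53.3 55.7] F [2.2 8.7 2.6] tilt in 7.6 theta -50.7 rad 70.7 N at ball 3.6
time_s: 16.15
t 16.15 tcp-axis mm [-3.9 42.7 63.8] F [ 5.1 16.3 19.9] tilt in 18.9 theta -40.9 rad 70.7 N at ball -0.7
```

```bash
cat >>h.py <<'E'
def ballA(s=None,box=(300,225,345,262)):
    s=cams.capture("scene") if s is None else s
    x0,y0,x1,y1=box;g=s[y0:y1,x0:x1].max(2);m=(g<45).astype(np.uint8)
    n,l,stt,c=cv2.connectedComponentsWithStats(m);K,R,t,o=C["scene"];o=o.ravel()
    for i in range(1,n):
        if stt[i,4]>12:
            px=c[i]+[x0,y0];d=R.T@np.linalg.solve(K,np.append(px,1));k=XV@(AX-o)/(XV@d);q=V@(o+k*d-AX)-[0,-.0017,.0099]
            print("dark",stt[i].tolist(),np.round(px,1),"q",np.round(q*1e3,1),"theta",round(np.degrees(np.arctan2(-q[1],q[2])),1))
def sp():
    s=r.sense();R=V@np.array(s["ee_rot"]);p=V@(s["tcp_pos"]-AX);F=V@s["wrist_force"];y=R[:,1];z=R[:,2]
    b=p-.026*y;B=b@z;cc=b@b-.07**2;k=-B-np.sqrt(max(B*B-cc,0)) # ball centre up the finger at radius 70
    b=b+k*z;ct=b+.011*y
    f=lambda q:-(q[1]*F[2]-q[2]*F[1])/.07
    print("t",round(s["time_s"],2),"tcp",np.round(p*1e3,1),"F",np.round(F,1),"tilt",round(np.degrees(np.arctan2(z[1],-z[2])),1),"side theta",round(np.degrees(np.arctan2(-b[1],b[2])),1),"up finger",round(-k*1e3,1),"N at ball",round(f(ct),1))
E
python3 - <<'E'
from h import *
sp();ballA();sp()
a=cv2.imread("pics/a7.png");a=cv2.resize(a,(150,150),interpolation=cv2.INTER_AREA)[...,::-1];s=np.full((400,640,3),255,np.uint8);s[140:290,280:430]=a;ballA(s)
E
```

```text
t 16.15 tcp [-3.9 42.7 63.8] F [ 5.1 16.3 19.9] tilt 18.9 side theta -11.2 up finger 13.9 N at ball 10.0
dark [10, 4, 6, 8, 16] [312.1 233.6] q [ -0.   24.1 -67. ] theta -160.2
dark [16, 19, 6, 7, 25] [318.6 246.4] q [  0.  -21.8 -78.8] theta 164.6
t 16.2 tcp [-4.5 40.2 63.2] F [ 0.2  9.8 17.5] tilt 18.9 side theta -8.9 up finger 15.0 N at ball 4.8
dark [11, 5, 9, 6, 14] [313.9 233.2] q [  0.   10.2 -39.4] theta -165.5
dark [17, 21, 7, 5, 21] [320.4 247.9] q [ -0.  -34.7 -65.7] theta 152.2
```

```bash
python3 -m handwheel '[[[0,0,0,0,0,-0.006,0],[-0.6,0,0,0,-0.0034,-0.0037,0],[-0.6,0,0,0,-0.0032,-0.0037,0],[-0.6,0,0,0,-0.0032,-0.0037,0]]]' | grep time; python3 -c "from h import *;sp();ballA()"
```

```text
time_s: 16.6
t 16.6 tcp [-3.6 24.3 74. ] F [ 1.3  6.  -0.4] tilt 29.3 side theta 2.6 up finger 9.7 N at ball 6.5
dark [14, 0, 18, 12, 99] [321.1 228.2] q [  0.  -41.   83.6] theta 26.1
dark [14, 15, 5, 7, 17] [315.9 242.8] q [  0.   -3.  -86.2] theta 178.0
```

```bash
python3 -m handwheel '[[[-0.6,0,0,0,-0.0034,-0.0035,0],[-0.6,0,0,0,-0.0034,-0.0035,0],[-0.6,0,0,0,-0.0034,-0.0035,0]]]' | grep time; python3 -c "from h import *;sp()"
python3 -m handwheel '[[[-0.6,0,0,0,-0.0034,-0.0035,0],[-0.6,0,0,0,-0.0034,-0.0035,0],[-0.6,0,0,0,-0.0034,-0.0035,0]]]' | grep time; python3 -c "from h import *;sp();print(np.round(r.sense()['joints'],0))"
```

```text
time_s: 16.95
t 16.95 tcp [-3.6  9.1 77.9] F [1.8 6.6 1.2] tilt 39.9 side theta 13.6 up finger 8.7 N at ball 7.2
time_s: 17.25
t 17.25 tcp [-4.  -6.3 78.8] F [1.3 6.2 1.2] tilt 50.7 side theta 24.3 up finger 7.8 N at ball 6.7
[   2.   42.   20.  -10. -118.  -13.]
```

```bash
python3 -m handwheel '[[[-0.6,0,0,0,-0.0034,-0.0035,0],[-0.6,0,0,0,-0.0034,-0.0035,0],[-0.6,0,0,0,-0.0034,-0.0035,0]]]' | grep time; python3 -c "from h import *;sp()"
python3 -m handwheel '[[[-0.6,0,0,0,-0.0034,-0.0035,0],[-0.6,0,0,0,-0.0034,-0.0035,0]]]' | grep time; python3 -c "from h import *;sp();print(np.round(r.sense()['joints'],0))"
```

```text
time_s: 17.55
t 17.55 tcp [ -4.6 -21.4  77.3] F [2.1 5.5 2.4] tilt 61.4 side theta 34.5 up finger 6.5 N at ball 6.5
time_s: 17.75
t 17.75 tcp [ -4.9 -31.1  74.7] F [0.5 5.3 4.3] tilt 68.6 side theta 41.1 up finger 5.6 N at ball 7.3
[   1.   53.   33.  -14. -137.  -16.]
```

```bash
python3 -m handwheel '[[[-0.6,0,0,0,-0.0034,-0.0025,0],[-0.6,0,0,0,-0.0034,-0.0027,0]]]' | grep time; python3 -c "from h import *;sp()"
python3 -m handwheel '[[[-0.6,0,0,0,-0.0034,-0.0033,0],[-0.6,0,0,0,-0.0034,-0.0033,0]]]' | grep time; python3 -c "from h import *;sp();print(np.round(r.sense()['joints'],0))"
```

```text
time_s: 17.95
t 17.95 tcp [ -5.1 -38.8  71.1] F [3.5 4.2 7.5] tilt 75.8 side theta 47.2 up finger 6.2 N at ball 8.7
time_s: 18.15
t 18.15 tcp [ -5.2 -47.   65.9] F [3.9 4.  7.4] tilt 82.9 side theta 54.1 up finger 6.3 N at ball 8.8
[   0.   61.   40.  -20. -151.  -20.]
```

```bash
python3 -m handwheel '[[[0,0,0,0,-0.0039,-0.0021,0],[0,0,0,0,-0.0039,-0.0019,0]]]' | grep time; python3 -c "from h import *;sp()"
python3 -m handwheel '[[[0,0,0,0,-0.0041,-0.0016,0],[0,0,0,0,-0.0041,-0.0014,0]]]' | grep time; python3 -c "from h import *;sp()"
```

```text
time_s: 18.35
t 18.35 tcp [ -5.3 -52.4  60. ] F [ 5.1 -2.  13.2] tilt 82.8 side theta 60.1 up finger 4.8 N at ball 9.9
time_s: 18.55
t 18.55 tcp [ -5.5 -56.8  54.1] F [ 8.2 -8.1 17.2] tilt 82.7 side theta 65.6 up finger 3.5 N at ball 10.7
```

```bash
python3 -m handwheel '[[[0,0,0,0,0.02,-0.005,0],[0,0,0,0,0.03,0,0],[1.35,0,0,0,0.02,0,0],[1.35,0,0,0,0,0,0],[1.35,0,0,0,0,0,0],[1.35,0,0,0,0,0,0],[1.35,0,0,0,0,0,0],[1.35,0,0,0,0,0,0],[1.35,0,0,0,0,0,0],[1.35,0,0,0,0,0,0],[1.35,0,0,0,0,0,0],[1.35,0,0,0,0,0,0]]]' | grep time; python3 - <<'E'
from h import *
ht();s=cams.capture("scene");ballA(s,(290,205,350,265));t=cams.capture("top")
E
```

```text
time_s: 19.75
t 19.75 tcp-axis mm [ -4.2 -52.6 119.5] F [ 0.3 -0.4 -0.2] tilt in 1.1 theta 25.8 rad 120.5 N at ball -0.8
dark [21, 0, 34, 28, 513] [327.2 213.6] q [  0.  -75.9 225.9] theta 18.6
dark [16, 4, 4, 11, 14] [307.7 213.8] q [-0.  49.6 26.4] theta -62.0
dark [22, 15, 5, 10, 13] [313.7 224.4] q [ 0.   8.8 23.6] theta -20.5
dark [32, 29, 28, 13, 86] [333.7 240.5] q [  -0.  -115.2  137.4] theta 40.0
```

```bash
python3 -m handwheel '[[[0.1,0,0,-0.003,-0.013,0.03,0],[0,0,0,0,0,0.03,0],[0,0,0,0,0,0.012,0],[0,0,0,0,0,0,0]]]' | grep time; python3 -c "from h import *;ht()"
python3 -m handwheel '[[[0,0,0,0,0,0.003,0],[0,0,0,0,0,0.003,0],[0,0,0,0,0,0.002,0]]]' | grep time; python3 -c "from h import *;ht()"
python3 -m handwheel '[[[0,0,0,0,0,0.002,0],[0,0,0,0,0,0.001,0]]]' | grep time; python3 -c "from h import *;ht()"
```

```text
time_s: 20.25
t 20.25 tcp-axis mm [ -3.3 -64.2  45.1] F [-0.2  0.5  0.9] tilt in 1.1 theta 61.9 rad 72.5 N at ball 1.1
time_s: 20.55
t 20.55 tcp-axis mm [ -3.4 -66.2  41.3] F [ 1.   0.1 10.5] tilt in 0.6 theta 65.3 rad 72.7 N at ball 9.9
time_s: 20.75
t 20.75 tcp-axis mm [ -3.4 -67.4  39.4] F [ 0.5 -0.5 11.1] tilt in 0.4 theta 67.1 rad 73.1 N at ball 10.5
```

```bash
cat >>h.py <<'E'
def tp():
    s=r.sense();p=V@(s["tcp_pos"]-AX);F=V@s["wrist_force"];z=p[2]-.011;b=np.array([0,-np.sqrt(.07**2-z*z),z]);ct=b+[0,0,.011]
    f=lambda q:-(q[1]*F[2]-q[2]*F[1])/.07
    print("t",round(s["time_s"],2),"tcp",np.round(p*1e3,1),"F",np.round(F,1),"theta",round(np.degrees(np.arctan2(-b[1],b[2])),1),"N",round(f(ct),1))
E
for i in 1; do python3 -m handwheel '[[[0,0,0,0,0,0.0015,0],[0,0,0,0,0,0.0015,0]]]' | grep time; python3 -c "from h import *;tp()"
python3 -m handwheel '[[[0,0,0,0,0,0.0015,0],[0,0,0,0,0,0.0015,0]]]' | grep time; python3 -c "from h import *;tp()"; done
```

```text
time_s: 20.95
t 20.95 tcp [ -3.4 -68.6  37.3] F [ 0.6 -1.8 11.9] theta 68.0 N 10.0
time_s: 21.15
t 21.15 tcp [ -3.3 -69.7  35. ] F [ 1.5 -2.8 12.8] theta 70.0 N 10.6
```

```bash
python3 -m handwheel '[[[0,0,0,0,0,0.0015,0]]]' | grep time; python3 -c "from h import *;tp()"
python3 -m handwheel '[[[0,0,0,0,0,0.0015,0]]]' | grep time; python3 -c "from h import *;tp()"
python3 -m handwheel '[[[0,0,0,0,0,0.001,0]]]' | grep time; python3 -c "from h import *;tp()"
```

```text
time_s: 21.25
t 21.25 tcp [ -3.3 -70.3  33.8] F [ 0.9 -4.6 13.8] theta 71.0 N 10.8
time_s: 21.35
t 21.35 tcp [ -3.3 -70.8  32.6] F [-0.2 -4.4 13.8] theta 72.0 N 11.1
time_s: 21.45
t 21.45 tcp [ -3.3 -71.2  31.8] F [ 0.4 -5.3 13. ] theta 72.7 N 10.0
```

About 11 N at the ball (10.8, 11.1 and 10.0 on the last three readings; 7.2 when loose, by the same measure). I'll let go and retreat.

```bash
python3 -m handwheel '[[[0,0,0,0,0,-0.005,0],[0,0,0,0,0,-0.02,0],[0,0,0,0,0,-0.04,0],[0,0,0,0.02,0,-0.04,0],[0,0,0,0.04,0,-0.03,0],[0,0,0,0.04,0,0,0],[0,0,0,0.04,0,0,0],[0,0,0,0,0,0,0],[0,0,0,0,0,0,0]]]' | grep -E "time|force"; python3 - <<'E'
from h import *
s=cams.capture("scene");a,n=red(s,(310,195,360,240));print("pad",a,n,(XV@(plane("scene",a,.173)-PAD))*1e3)
s0=cv2.imread("pics/scene0.png")[...,::-1]
for n,b in(("tub",(160,235,235,295)),("driver",(200,200,235,230))): print(n,red(s0.copy(),b),red(s,b))
w=(s.min(2)>195)[200:250,350:400];ys,xs=np.nonzero(w);print("board white px",xs.mean()+350,ys.mean()+200,len(xs))
# gap across jaw on the row of board at jaw far end: profile
for p in ((370,330),(350,300)):
    u=np.linspace(0,1,25);print([s[int(cs((p[0]+x*90,p[1]-x*55))[1]+.5),int(cs((p[0]+x*90,p[1]-x*55))[0]+.5)].tolist() for x in u])
E
```

```text
time_s: 22.35
wrist_force: [-0.2, 1.2, -0.1]
gripper_force: 0.0
pad [335.78911565 214.80272109] 147.0 41.51799736672516
tub (array([196.11316975, 265.45317977]), 1997.0) (array([196.11561562, 265.46196196]), 1998.0)
driver (array([218.67664671, 216.38922156]), 167.0) (array([218.67664671, 216.38922156]), 167.0)
board white px 378.0285714285714 210.9257142857143 175
[[194, 168, 119], [189, 162, 115], [191, 165, 119], [153, 136, 101], [111, 107, 96], [114, 109, 95], [113, 106, 94], [180, 180, 173], [214, 223, 217], [209, 217, 213], [209, 217, 215], [209, 217, 215], [210, 219, 219], [211, 221, 224], [193, 163, 111], [197, 167, 117], [30, 80, 137], [40, 96, 156], [40, 95, 156], [41, 96, 159], [43, 98, 162], [39, 98, 169], [41, 92, 159], [169, 129, 69], [172, 141, 89]]
[[193, 166, 117], [184, 158, 111], [201, 174, 125], [153, 137, 108], [113, 108, 96], [112, 107, 93], [103, 97, 84], [160, 160, 149], [211, 219, 213], [208, 216, 212], [207, 215, 212], [208, 215, 212], [208, 216, 214], [207, 215, 218], [194, 165, 111], [118, 109, 94], [38, 99, 160], [40, 98, 157], [42, 98, 157], [39, 95, 157], [42, 97, 161], [42, 97, 163], [42, 98, 154], [41, 98, 163], [43, 100, 166]]
```

```bash
python3 -c "from station import r;print(r.finish_job())"
```

```text
the job is handed in; nothing more can be done
None
```

The board is clamped: the lever is back up, the screw takes about 11 N at the ball, the gripper stands clear and was kept off the board, and the job was handed in at about 22 s; I checked only the lunch tub and screwdriver for movement, and neither had moved.

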